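# Shake up a flask on the touch mixer

## Robot

A 6-joint arm with a two-finger parallel gripper is mounted at the origin on a cart in front of the work surface, level with it; the furniture and walls round the work are solid. World frame = base frame: x ahead of the robot, y to its left, z up, the work surface at z = 0. Lengths are in mm, angles in rad, forces in N, time in s.
With the tool pointing down it reaches from about 275 to 725 mm from the base axis. Payload 5.6 kg.
Tool frame: the origin (TCP) lies between the finger pads; the fingertips stand 11 mm ahead of it and the grasp point (between the pads) lies 8 mm behind it; z points along the fingers, y is the line along which they close (so a half turn about z gives the same grasp; the last joint's range is limited). The gripper opens to 85 mm and grips with 20 to 120 N. Pads are 22 mm wide; open, the fingers measure 114 mm over their backs; the gripper's body (76 mm by 85 mm) begins 54 mm behind the grasp point. The pads swing forward as they close: fully open they stand 13 mm farther back than shut.
Start: joints at [-0.873, 0.255, 0.108, 0, -1.424, -0.285], TCP at [220.665, -503.786, 242.283] pointing down, gripper open.
Joint ranges: [-2.95, 2.95], [-1.21, 1.97], [-1.09, 1.5], [-2.87, 1.71], [-2.94, -0.07], [-3.05, 3.05]. Speed limits (rad/s): [2.57, 2.57, 3.14, 3.14, 3.14, 3.14].

## Interface

Orientations are given as a unit quaternion [w, x, y, z].
In Python, from workcell import robot gives the robot as it stands.
- The arm moves only by the tool send_rows, never from a script. Its argument "motion" is a list of rows, each a list of 7 numbers: the turn, a rotation vector about the tool's x, y, z in rad, then the shift along the tool's x, y, z in m, then the opening, from 0 (shut) to 1 (fully open). A call has 1 to 5 rows; each row shifts and turns the commanded pose from where the row before left it, along the tool's axes as they then stand; what a row does not reach is not made up. A row lasts 1/10 s, in which the tool goes at most 50 mm and 8.59 degrees, less where a joint would pass 70% of its speed; a pose out of reach is approached as far as the arm can. A call with a gripper value outside its range is refused whole. The fingers move at their own pace and stop on an object; "squeeze" is the grip in N (left out, the last holds). Time passes only in rows, so rows that do not move let the fingers close. It gives the time, the measured TCP pose, the force, the opening and the grip force at its end, in the units of the state.
- robot.sense(): the state, without advancing time (a new reading comes with each control period).
- robot.grab_frame(name): name is "scene" or "top" or "wrist"; returns a dict with "color" (420x560x3 uint8, blue, green, red), "camera_matrix" (3x3 intrinsics, pixels), "R" (3x3) and "t" (3): a world point X has camera coordinates R X + t. Camera axes: x right, y down, z forward; pixel columns grow to the right and rows downward; lengths in mm; the calibration is good to about 2 mm. A picture is of the moment at which its call begins. There is no depth.
- robot.job_done(): hands the job in; it is judged then, once.
The state is a dict: "clock": time; "q": joint angles; "qvel": joint speeds; "tau": joint torques, N m; "tcp_pos": TCP position; "orientation": TCP orientation; "contact_force": force on the tool from outside, world axes, zero at the start; "wrist_torque": the same for the moment, N m; "width": opening from 0.0 (shut) to 1.0 (fully open); "gripper_force": force on a finger pad.
Only numpy, scipy, OpenCV 4.12 (cv2) and the standard library are available. Lean on these libraries where they do the work, as an engineer would, in place of code of your own. Each camera call takes 0.05 s, during which the arm holds its last target. There are 200 camera calls.

## Task

Shake up the round-bottomed flask on the touch mixer: first switch the mixer on by pressing the raised front half of its rocker switch down until it is level, then lift the round-bottomed flask out of its cork ring, seat its bulb upright in the mixer's sprung ring cradle and push the flask straight down until the cradle is at the bottom of its travel. Finish while still holding the flask pressed down there, because the cradle springs up and the mixer stops as soon as it is let go; leave the conical flask and the small things around the mixer where they stand.

Things in the scene. Friction and masses are not known exactly. Their poses are not given: they have to be found in the camera images.
- mixer: touch mixer: white box 178 (x) x 128 (y) mm, flat deck 47 mm above the desk, fixed; origin: centre of its underside, own -x is the front. A round turret (112 mm across, top 70 mm high, 28 mm behind the origin) carries the ring cradle. On the front of the deck: black rocker switch (left, own +y) and a speed dial 62 mm high (right, fixed, not used)
- rocker (a joint): tilt of the rocker switch in rad: 0 = off (front half raised), 0.35 = on, at its stop, front half level. It stays where it is left; it takes about 4 N pressed on the middle of the front half
- rocker_pad (a point): point on the top face of the rocker's front half, 15 mm in front of the rocker's pivot (each half is 24 mm long along the mixer's x, 26 mm wide along its y). It moves with the rocker: off it lies 62 mm above the desk, switched on 57 mm; the bezel round it is lower, 51 mm above the desk. Its axes do not matter; it is moved down
- cradle (a joint): how far the ring cradle is pressed down, in m: 0 = up, 0.010 = at its stop. The spring needs 5 N to start moving and 14 N at the stop; the flask's weight alone does not move it
- cradle_seat (a point): centre of the open top of the cradle's ring (black rubber ring in an aluminium band, inner diameter 43 mm, outer 60 mm, 11 mm deep), 116 mm above the desk when the cradle is up; below the ring is 20 mm of free room down to the hub; moves with the cradle
- round_flask: amber round-bottomed flask with black cap, 115 mm tall, 0.08 to 0.15 kg: spherical bulb 52 mm in diameter; straight neck 18 mm in diameter, 52 to 92 mm above the origin; lip of 23 mm; cap 25 mm in diameter, 95 to 115 mm. Origin: lowest point of the bulb, z up the neck. It starts upright in the cork ring, the origin about 11 mm above the desk
- bulb (a point): centre of the round flask's bulb, 26 mm above the flask's origin. Seated in the cradle it lies about 14 to 15 mm above cradle_seat
- neck (a point): point on the axis of the round flask's neck, 76 mm above its origin: the place to grip
- cork_ring: loose cork ring 76 mm in outer and 43 mm in inner diameter, 22 mm high, in which the round flask stands; origin at the centre of its underside
- conical_flask: amber conical flask with the same black cap, 105 mm tall, flat foot of 62 mm; origin at the centre of its underside; to be left alone
- bond_bottle_1: small dark dropper bottle with a light cap, 21 mm in diameter and 58 mm tall, standing left of the mixer; to be left alone
- bond_bottle_2: small pale dropper bottle with a dark cap, 21 mm in diameter and 58 mm tall, standing left of the mixer; to be left alone
- jaw_block: small pink block with a row of six teeth, 22 x 58 mm and 29 mm tall, right of the mixer; to be left alone
- foil_box: small flat pale box, 34 x 56 x 18 mm, right of the mixer; to be left alone
Not all that is in view belongs to the job. Leave any green or yellow look-alike of the round_flask alone.

How it is judged:
By the outcome, as a careful person would: the job done as asked, in the order asked, and still so for the second after the job is handed in, while the arm keeps its last pose, push and grip.
It also fails if it takes over 50 s, if anything falls off the work surface, if the arm or the gripper's body presses on something with over 40 N, if the wrist force passes 120 N, or if a joint passes its speed limit or range.

## Working session

There is one attempt and no reset: what is moved stays moved. The work goes in short steps, Python scripts to look and compute and a tool call to move; the robot and the scene stay as the last step left them, time stands still between calls to the robot, and variables do not carry over. Pictures are saved under pics/ and viewed, at most 10 in all, crops included, and the job is handed in when it is done.

Besides the shell and the picture viewer there is one more tool, called after ">>>" as name(argument=value, ...), one argument or row to a line, values as JSON. send_rows: Moves the arm, as the interface text tells. Its arguments: {"type":"object","properties":{"motion":{"type":"array","items":{"type":"array","items":{"type":"number"}}},"squeeze":{"type":"number"}},"required":["motion"]}

```bash
mkdir -p pics; cat > h.py <<'E'
import numpy as np, cv2, pickle
from workcell import robot
def grab(n,tag):
    f=robot.grab_frame(n); cv2.imwrite(f'pics/{tag}.png',f['color']); pickle.dump(f,open(f'pics/{tag}.pkl','wb')); return f
def load(tag): return pickle.load(open(f'pics/{tag}.pkl','rb'))
def ray(f,u,v):
    R=np.array(f['R']);t=np.array(f['t']);K=np.array(f['camera_matrix'])
    return -R.T@t, R.T@np.linalg.solve(K,[u,v,1.])
def plane(f,u,v,z):
    c,d=ray(f,u,v); return c+d*(z-c[2])/d[2]
def tri(*obs):
    A=np.zeros((3,3));b=np.zeros(3)
    for f,u,v in obs:
        c,d=ray(f,u,v);d=d/np.linalg.norm(d);P=np.eye(3)-np.outer(d,d);A+=P;b+=P@c
    return np.linalg.solve(A,b)
def proj(f,X):
    p=np.array(f['camera_matrix'])@(np.array(f['R'])@np.array(X,float)+np.array(f['t'])); return p[:2]/p[2]
E
python3 - <<'E'
from h import *
np.set_printoptions(precision=2,suppress=True)
a=grab('scene','s0');b=grab('top','t0')
for f in(a,b): print(ray(f,280,210), f['camera_matrix'])
print(robot.sense())
E
```

```text
(array([ -5.62, 702.09, 953.6 ]), array([ 0.43, -0.58, -0.69])) [[486.48   0.   274.24]
 [  0.   486.48 210.33]
 [  0.     0.     1.  ]]
(array([ 257.92,   -6.93, 1351.48]), array([ 0.21,  0.03, -0.98])) [[545.33   0.   294.95]
 [  0.   545.33 206.04]
 [  0.     0.     1.  ]]
{'clock': 0.1, 'q': array([-0.87,  0.26,  0.11, -0.  , -1.42, -0.28]), 'qvel': array([ 0., -0.,  0.,  0., -0.,  0.]), 'tau': array([ -0.  , -38.76,  23.85,   5.38,  -0.  ,  -0.  ]), 'tcp_pos': array([ 220.52, -503.39,  241.48]), 'orientation': array([-0.  , -0.2 ,  0.98,  0.  ]), 'contact_force': array([ 0.11, -0.23,  0.  ]), 'wrist_torque': array([-0.01, -0.02, -0.04]), 'gripper_force': 0.0, 'width': 1.003901846976282}
```

```bash
ls; ls pics
```

```text
h.py
pics
s0.pkl
s0.png
t0.pkl
t0.png
```

View pics/s0.png

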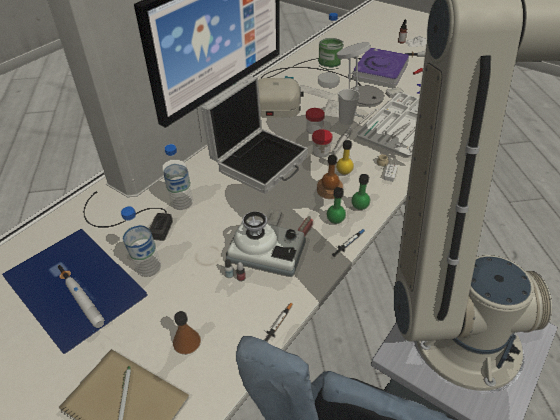

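View pics/t0.png

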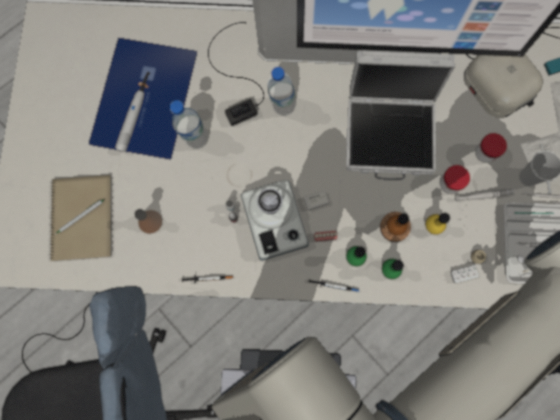

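Scene view: amber round flask at (329,180), cap (332,160). Its look-alikes are yellow at (345,160) and green at (337,210) and (361,195), and the amber conical flask stands apart at (186,335). In the top view the amber round flask is at (395,228) and the mixer at (275,220). The amber one with a spherical bulb in the cork ring fits the description, and I'll confirm that in one enlarged crop.

```bash
python3 - <<'E'
from h import *
s=load('s0')['color'];t=load('t0')['color']
A=cv2.resize(s[135:285,215:380],None,fx=3.6,fy=3.6,interpolation=cv2.INTER_CUBIC)
A=cv2.resize(s[140:280,220:380],(400*1,350),interpolation=cv2.INTER_CUBIC)
B=cv2.resize(t[170:280,220:460],(800,367)[:2],interpolation=cv2.INTER_CUBIC)
cv2.imwrite('pics/c1.png',cv2.resize(s[140:280,220:400],(771,600),interpolation=cv2.INTER_CUBIC))
cv2.imwrite('pics/c2.png',B)
E
```

```text
(no output)
```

View pics/c1.png

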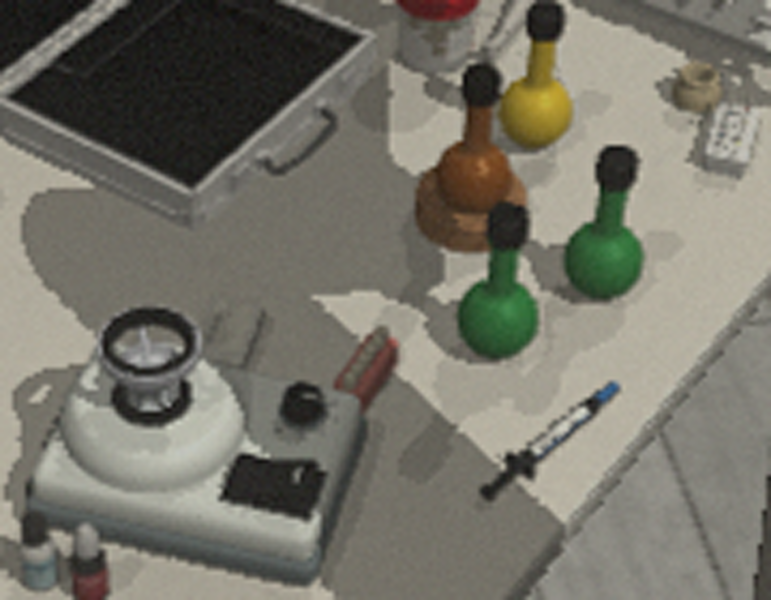

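View pics/c2.png

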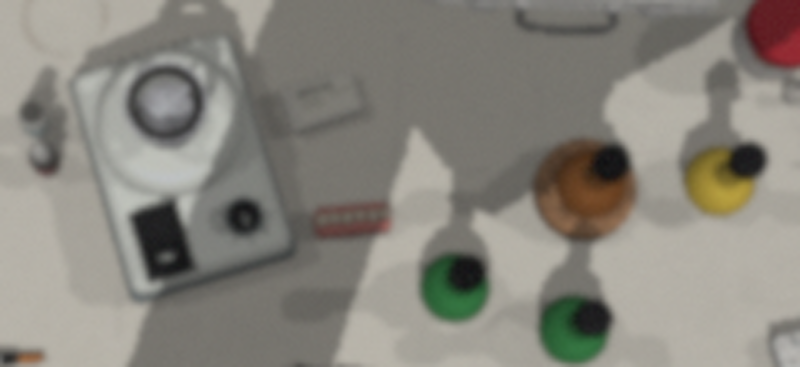

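The crops confirm it: the amber bulb in the cork ring is the round flask (scene (331,180), top (396,226)), and the green and yellow ones have no ring. The cradle ring is at scene (255,220) / top (269,201). The rocker is the black rectangle with top-view corners around (259,233)–(278,250). Next I'll measure these.

```bash
python3 - <<'E'
from h import *
np.set_printoptions(precision=1,suppress=True)
s=load('s0');t=load('t0')
S=lambda x,y:(s,(x+.5)/4.2833-.5+220,(y+.5)/4.2857-.5+140)
T=lambda x,y:(t,(x+.5)/3.3333-.5+220,(y+.5)/3.336-.5+170)
print('ring tri',tri(S(152,345),T(165,104)),'planes',plane(*S(152,345),116),plane(*T(165,104),116))
# amber mask
def blobs(f,lo,hi,box,amin):
    h=cv2.cvtColor(f['color'],cv2.COLOR_BGR2HSV);m=cv2.inRange(h,lo,hi);x0,y0,x1,y1=box
    k=np.zeros_like(m);k[y0:y1,x0:x1]=m[y0:y1,x0:x1]
    n,l,st,c=cv2.connectedComponentsWithStats(k)
    return [(st[i],c[i]) for i in range(1,n) if st[i,4]>=amin]
for f,box in((s,(315,145,350,200)),(t,(375,205,415,245))):
    for b in blobs(f,(0,0,0),(180,255,55),box,12):print('dark',b)
    for b in blobs(f,(5,150,60),(18,255,255),box,20):print('amber',b)
for b in blobs(t,(0,0,0),(180,255,60),(255,225,305,255),10):print('rocker/dial top',b)
for b in blobs(s,(0,0,0),(180,255,60),(265,220,300,262),10):print('rocker/dial sc',b)
print('cap tri',tri(S(482,85),T(611,161)),plane(*S(482,85),116),plane(*T(611,161),126))
print('bulb tri',tri(S(476,175),T(586,188)),plane(*S(476,175),37),plane(*T(586,188),37))
print('dial top',plane(*T(243,216),62))
for c in((131,210),(175,200),(193,268),(150,280)):print('rock corner',plane(*T(*c),54))
for c in((240,455),(326,462),(312,516),(222,503)):print('rock corner sc',plane(*S(*c),54))
for c in((76,83),(230,36),(292,247),(137,300)):print('deck corner',plane(*T(*c),47))
E
```

```text
ring tri [538.9  61.9 113.5] planes [537.2  63.8 116. ] [538.3  61.8 116. ]
dark (array([343, 145,   7,   5,  28], dtype=int32), array([346.1, 146.5]))
dark (array([328, 155,   9,  10,  74], dtype=int32), array([331.7, 159.6]))
dark (array([334, 187,   9,  12,  87], dtype=int32), array([337.8, 192.3]))
amber (array([322, 171,  17,  17, 165], dtype=int32), array([330.7, 180. ]))
dark (array([397, 214,  11,  10,  91], dtype=int32), array([402.2, 218.7]))
amber (array([387, 216,  20,  19, 226], dtype=int32), array([395.8, 226. ]))
rocker/dial top (array([260, 231,  18,  22, 242], dtype=int32), array([268.4, 241.8]))
rocker/dial top (array([288, 230,  10,  10,  74], dtype=int32), array([292.7, 234.5]))
rocker/dial sc (array([286, 229,  10,  11,  79], dtype=int32), array([290.2, 234.1]))
rocker/dial sc (array([272, 246,  24,  15, 228], dtype=int32), array([283.6, 252.7]))
cap tri [ 511.1 -249.1  116. ] [ 510.9 -249.1  116. ] [ 509.2 -247.1  126. ]
bulb tri [ 505.8 -244.4   45.1] [ 511.2 -252.6   37. ] [ 506.5 -246.2   37. ]
dial top [470.7   4.5  62. ]
rock corner [472.9  85.6  54. ]
rock corner [481.6  54.2  54. ]
rock corner [432.8  38.8  54. ]
rock corner [422.8  69.1  54. ]
rock corner sc [480.5  57.3  54. ]
rock corner sc [437.2  32.5  54. ]
rock corner sc [420.5  70.5  54. ]
rock corner sc [467.2  92.6  54. ]
deck corner [567.  132.1  47. ]
deck corner [607.8  20.1  47. ]
deck corner [452.  -31.8  47. ]
deck corner [408.9  78.1  47. ]
```

```bash
cat >> h.py <<'E'
from scipy.spatial.transform import Rotation as Ro
def togo(X,yaw_deg):
    """remaining turn (rotvec, tool axes) and shift (mm, in tool axes now, and in axes after the turn); yaw = world angle of tool y, tool down"""
    s=robot.sense();q=s['orientation'];R=Ro.from_quat([q[1],q[2],q[3],q[0]])
    a=np.radians(yaw_deg);y=np.array([np.cos(a),np.sin(a),0]);z=np.array([0,0,-1.]);x=np.cross(y,z)
    G=Ro.from_matrix(np.stack([x,y,z],1));d=np.array(X)-s['tcp_pos']
    print('clock',round(s['clock'],2),'tcp',s['tcp_pos'].round(1),'F',s['contact_force'].round(1),'w',round(s['width'],3),'gf',s['gripper_force'])
    print('turn',(R.inv()*G).as_rotvec().round(3),'shift now',R.inv().apply(d).round(1),'shift after',G.inv().apply(d).round(1))
E
python3 - <<'E'
from h import *
np.set_printoptions(precision=1,suppress=True)
s=load('s0');t=load('t0')
T=lambda x,y:(t,(x+.5)/3.3333-.5+220,(y+.5)/3.336-.5+170)
print('green1',plane(*T(466,271),110),'green2',plane(*T(592,319),110),'yellow',plane(*T(746,160),110))
print('rocker',plane(t,268.4,241.8,55),plane(s,283.6,252.7,55),'amber cap',tri((s,331.7,159.6),(t,402.2,218.7)),plane(t,402.2,218.7,121))
togo([437,57,180],108.7)
E
```

```text
green1 [ 431.2 -150.7  110. ] green2 [ 402.  -237.3  110. ] yellow [ 517.3 -344.2  110. ]
rocker [451.4  61.6  55. ] [450.8  64.8  55. ] amber cap [ 510.  -246.8  117.2] [ 508.3 -246.3  121. ]
clock 0.1 tcp [ 220.5 -503.4  241.5] F [ 0.1 -0.2  0. ] w 1.004 gf 0.0
turn [ 0.  -0.   0.1] shift now [-423.1  426.4   62.2] shift after [-384.7  461.4   61.5]
```

>>> send_rows(
  motion=[
    [0,0,0.085,0,0,0,0],
    [0,0,0,-0.03,0.036,0,0],
    [0,0,0,-0.03,0.036,0,0],
    [0,0,0,-0.03,0.036,0,0],
    [0,0,0,-0.03,0.036,0,0],
  ],
  squeeze=30,
)

```text
clock: 0.6
tcp_pos: [287.9, -327.1, 241.8]
orientation: [-0.0, -0.163, 0.987, 0.0]
contact_force: [1.3, -0.9, -0.6]
width: 0.14
gripper_force: 0.0
```

>>> send_rows(
  motion=[
    [0,0,0,-0.03,0.036,0,0],
    [0,0,0,-0.03,0.036,0,0],
    [0,0,0,-0.03,0.036,0,0],
    [0,0,0,-0.03,0.036,0,0],
    [0,0,0,-0.03,0.036,0,0],
  ],
)

```text
clock: 1.1
tcp_pos: [371.9, -108.2, 242.2]
orientation: [0.0, -0.163, 0.987, 0.0]
contact_force: [1.7, 0.0, 0.7]
width: 0.002
gripper_force: 0.0
```

```bash
python3 -c "
from h import *
togo([436,57.5,120],108.7)"
```

```text
clock 1.1 tcp [ 371.9 -108.2  242.2] F [1.7 0.  0.7] w 0.002 gf 0.0
turn [0.    0.    0.002] shift now [-114.   136.2  122.3] shift after [-113.8  136.4  122.2]
```

>>> send_rows(
  motion=[
    [0,0,0,-0.028,0.034,0,0],
    [0,0,0,-0.028,0.034,0,0],
    [0,0,0,-0.028,0.034,0,0],
    [0,0,0,-0.028,0.034,0.02,0],
    [0,0,0,0,0,0.04,0],
  ],
)

```text
clock: 1.6
tcp_pos: [437.3, 59.1, 183.3]
orientation: [0.003, -0.165, 0.986, 0.001]
contact_force: [-0.1, -0.5, -1.1]
width: 0.001
gripper_force: 0.0
```

>>> send_rows(
  motion=[
    [0,0,0,0,0,0.04,0],
    [0,0,0,0,0,0.02,0],
    [0,0,0,0,0,0,0],
  ],
)

```text
clock: 1.9
tcp_pos: [431.8, 53.9, 119.2]
orientation: [-0.004, -0.163, 0.987, -0.001]
contact_force: [-0.4, 0.2, 0.4]
width: -0.002
gripper_force: 0.0
```

```bash
python3 -c "
from h import *
togo([436,57.5,80],108.7)
w=grab('wrist','w1');s=grab('scene','s1')
print(proj(w,[436,57.5,62]),proj(w,[451,62.5,57]),proj(s,[436,57.5,62]))
cv2.imwrite('pics/w1c.png',np.hstack([cv2.resize(w['color'],(400,300)),cv2.resize(s['color'][190:280,220:340],(400,300),interpolation=cv2.INTER_CUBIC)]))"
```

```text
clock 1.9 tcp [431.8  53.9 119.2] F [-0.4  0.2  0.4] w -0.002 gf 0.0
turn [-0.    -0.007  0.001] shift now [-5.5  2.  39.2] shift after [-5.2  2.  39.2]
[279.79759179 251.89045076] [279.53469154 271.88766777] [290.33484725 251.66279878]
```

View pics/w1c.png

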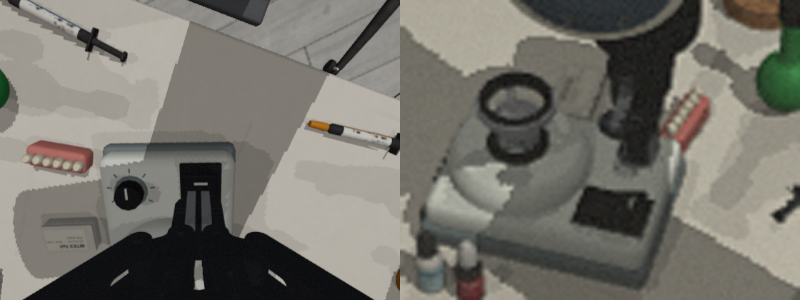

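Wrist picture (half 1, scaled): the rocker spans columns 180–222 with its front edge at row ~163, and my predicted pad at (200,180) lies on its front half. The scene crop shows the closed fingers over the front edge.

```bash
python3 -c "
from h import *
w=load('w1')
print('front edge', plane(w,281,228,65).round(1),plane(w,281,228,51).round(1),'pred', proj(w,[451.3-.947*24,62.7-.32*24,65.5]),proj(w,[451.3-.947*24,62.7-.32*24,51]))
print('front deck', plane(w,237,201,47).round(1))
# dark rows along column 281
print(w['color'][215:262,290].mean(1).round().astype(int)); print(w['color'][240,235:325].mean(1).round().astype(int))
togo([436,57.5,80],108.7)"
```

```text
front edge [420.5  52.9  65. ] [425.6  54.8  51. ] pred [279.94244081 241.99089556] [279.78353411 232.44921116]
front deck [419.1  24.6  47. ]
[ 96  97 101 104 109 112 117 117 116 115 112  99  69  26  14  17  18  12
  11  16  11  15  12  11  13  11   7  15  12  13  12  19  18  13  13  12
  11  11  17  17  53  82  92  81  50  14  14]
[133 133 133 133 132 133 134 132 133 133 132 131 124 122 120 114  80  17
  14  17  20  14  18  16  16  10  11  13  13  19  15  12  16  12  15  11
  14  17  13  14  16  11  10  14  12  14   5  12   7   8  11  12  14  15
  13  11  10  14  13  10  14  10  13  13  14  15  12  16  15  17  14  15
  15  18  31  77 116 116 115 116 115 116 115 114 114 112 112 113 110 109]
clock 2.0 tcp [434.6  54.6 122.9] F [0.7 0.9 0.6] w -0.002 gf 0.0
turn [-0.001  0.     0.002] shift now [-2.3  2.3 42.9] shift after [-2.3  2.3 42.9]
```

>>> send_rows(
  motion=[
    [0,0,0,-0.002,0.002,0.015,0],
    [0,0,0,0,0,0.015,0],
    [0,0,0,0,0,0.01,0],
    [0,0,0,0,0,0,0],
  ],
)

```text
clock: 2.4
tcp_pos: [435.4, 57.1, 82.3]
orientation: [-0.0, -0.163, 0.987, -0.0]
contact_force: [0.2, -0.1, -0.8]
width: -0.001
gripper_force: 0.0
```

>>> send_rows(
  motion=[
    [0,0,0,0,0,0.004,0],
    [0,0,0,0,0,0.003,0],
    [0,0,0,0,0,0.003,0],
    [0,0,0,0,0,0,0],
  ],
)

```text
clock: 2.8
tcp_pos: [435.3, 57.2, 72.2]
orientation: [-0.0, -0.163, 0.987, -0.0]
contact_force: [-0.4, -0.6, 1.4]
width: 0.001
gripper_force: 0.2
```

>>> send_rows(
  motion=[
    [0,0,0,0,0,0.002,0],
    [0,0,0,0,0,0.002,0],
    [0,0,0,0,0,0,0],
  ],
)

```text
clock: 3.1
tcp_pos: [435.4, 57.1, 68.8]
orientation: [-0.0, -0.163, 0.987, -0.0]
contact_force: [-3.7, -0.9, 9.0]
width: -0.001
gripper_force: 4.2
```

>>> send_rows(
  motion=[
    [0,0,0,0,0,0.001,0],
    [0,0,0,0,0,0.001,0],
    [0,0,0,0,0,0,0],
  ],
)

```text
clock: 3.4
tcp_pos: [435.5, 57.1, 68.5]
orientation: [0.0, -0.164, 0.987, -0.0]
contact_force: [-12.3, 1.0, 25.8]
width: -0.001
gripper_force: 12.8
```

Force rose to 26 N with the tip at 57.5 mm, so the rocker is at its stop. I'll lift off and check it.

>>> send_rows(
  motion=[
    [0,0,0,0,0,-0.004,0],
    [0,0,0,0,0,-0.02,0],
    [0,0,0,0,0,-0.04,0],
    [0,0,0,0,0,-0.04,0],
    [0,0,0,0,0,-0.026,0],
  ],
)

```text
clock: 3.9
tcp_pos: [436.6, 57.5, 199.1]
orientation: [0.002, -0.163, 0.987, 0.0]
contact_force: [0.8, 0.1, -0.1]
width: 0.0
gripper_force: 0.0
```

>>> send_rows(
  motion=[
    [0,0,0,0.03,-0.035,0,1],
    [0,0,0,0.03,-0.035,0,1],
    [0,0,0,0.03,-0.035,0,1],
    [0,0,0,0.01,-0.035,0,1],
    [0,0,0,0,0,0,1],
  ],
)

```text
clock: 4.4
tcp_pos: [385.5, -110.5, 196.3]
orientation: [0.0, -0.161, 0.987, -0.0]
contact_force: [0.1, 0.3, -1.1]
width: 0.844
gripper_force: 0.0
```

```bash
python3 -c "
from h import *
s=grab('scene','s2');a=load('s0')
t=grab('top','t2')
f=lambda i:cv2.resize(i['color'][225:275,260:312],(400,384),interpolation=cv2.INTER_CUBIC)
cv2.imwrite('pics/c3.png',np.hstack([f(a),f(s)]))
togo([510,-248,150],108.7)"
```

```text
clock 4.5 tcp [ 385.9 -108.1  196.1] F [-0.  -0.3  1.4] w 0.994 gf 0.0
turn [ 0.     0.    -0.001] shift now [ -72.8 -172.3   46.1] shift after [ -72.7 -172.3   46.1]
```

View pics/c3.png

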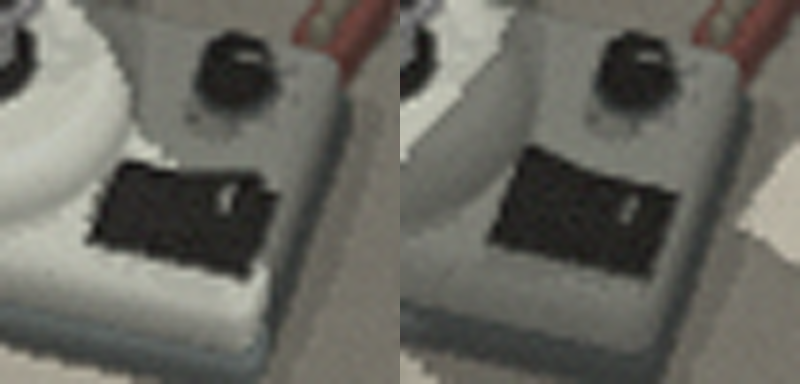

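The rocker has switched: in the right half its rear edge now stands up and the front half is level with the bezel. On to the flask.

>>> send_rows(
  motion=[
    [0,0,0,-0.018,-0.043,0,1],
    [0,0,0,-0.018,-0.043,0,1],
    [0,0,0,-0.018,-0.043,0,1],
    [0,0,0,-0.018,-0.043,0,1],
    [0,0,0,0,0,0,1],
  ],
)

```text
clock: 5.0
tcp_pos: [512.3, -249.0, 193.2]
orientation: [-0.002, -0.163, 0.987, 0.0]
contact_force: [-0.9, 0.3, -1.0]
width: 1.0
gripper_force: 0.0
```

```bash
python3 -c "
from h import *
w=grab('wrist','w3')
togo([510,-247.5,150],108.7)
print(proj(w,[510,-247.5,126]),proj(w,[510,-247.5,63]),proj(w,[510,-247.5,37]))
cv2.imwrite('pics/w3v.png',w['color'])"
```

```text
clock 5.05 tcp [ 510.9 -247.4  193.8] F [-0.4 -0.2 -0.2] w 1.003 gf 0.0
turn [ 0.002 -0.003  0.001] shift now [ 0.8  0.1 43.8] shift after [ 0.9  0.2 43.8]
[279.81500966 234.17730151] [279.18636774 202.9334756 ] [278.99961542 193.65178899]
```

View pics/w3v.png

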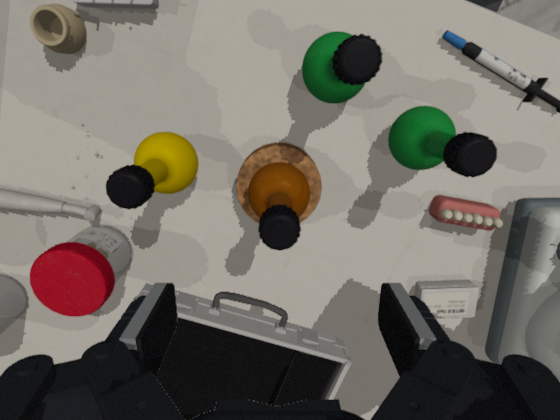

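The wrist view shows the amber bulb in the cork ring at (279,190) with its cap at (279,227), centred between the open pads. Both greens, the yellow and the case are clear of the fingers. Measured about 3 mm towards the front, so I'll correct for that and descend.

>>> send_rows(
  motion=[
    [0,0,0,0.003,0,0.03,1],
    [0,0,0,0,0,0.03,1],
    [0,0,0,0,0,0.03,1],
    [0,0,0,0,0,0.02,1],
    [0,0,0,0,0,0.006,1],
  ],
)

```text
clock: 5.55
tcp_pos: [505.2, -246.0, 78.3]
orientation: [-0.002, -0.164, 0.986, 0.001]
contact_force: [-0.2, 0.4, 0.3]
width: 1.001
gripper_force: 0.0
```

>>> send_rows(
  motion=[
    [0,0,0,0,0,0,0.6],
    [0,0,0,0,0,0,0.4],
    [0,0,0,0,0,0,0.25],
    [0,0,0,0,0,0,0.1],
    [0,0,0,0,0,0,0],
  ],
  squeeze=60,
)

```text
clock: 6.05
tcp_pos: [507.1, -248.3, 81.2]
orientation: [0.001, -0.163, 0.987, -0.0]
contact_force: [-0.1, 0.4, 3.4]
width: 0.246
gripper_force: 58.3
```

>>> send_rows(
  motion=[
    [0,0,0,0,0,0,0],
    [0,0,0,0,0,0,0],
    [0,0,0,0,0,0,0],
  ],
)

```text
clock: 6.35
tcp_pos: [507.1, -248.4, 81.1]
orientation: [0.001, -0.163, 0.987, -0.0]
contact_force: [-0.4, 1.5, 5.0]
width: 0.247
gripper_force: 58.1
```

>>> send_rows(
  motion=[
    [0,0,0,0,0,-0.005,0],
    [0,0,0,0,0,-0.015,0],
    [0,0,0,0,0,-0.03,0],
    [0,0,0,0,0,-0.03,0],
    [0,0,0,0,0,-0.04,0],
  ],
)

```text
clock: 6.85
tcp_pos: [505.1, -247.5, 199.5]
orientation: [-0.002, -0.163, 0.987, 0.001]
contact_force: [1.2, 0.1, -1.5]
width: 0.248
gripper_force: 59.0
```

>>> send_rows(
  motion=[
    [0,0,0,0,0,-0.03,0],
    [0,0,0,0,0,-0.01,0],
    [0,0,0,0,0,0,0],
  ],
)

```text
clock: 7.15
tcp_pos: [506.9, -248.1, 241.1]
orientation: [0.001, -0.163, 0.987, -0.0]
contact_force: [0.2, -0.3, -2.6]
width: 0.248
gripper_force: 59.0
```

```bash
python3 -c "
from h import *
s=grab('scene','s4');w=grab('wrist','w4')
togo([538.5,62.5,240],108.7)
cv2.imwrite('pics/v4.png',np.hstack([cv2.resize(s['color'][90:210,290:390],(400,480),interpolation=cv2.INTER_CUBIC),cv2.resize(w['color'],(400,480))]))"
```

```text
clock 7.25 tcp [ 505.8 -247.6  238.3] F [-0.8  0.9 -2.4] w 0.25 gf 59.020584002137184
turn [ 0.003 -0.002  0.001] shift now [-130.7  283.1   -1.2] shift after [-130.4  283.3   -1.7]
```

View pics/v4.png

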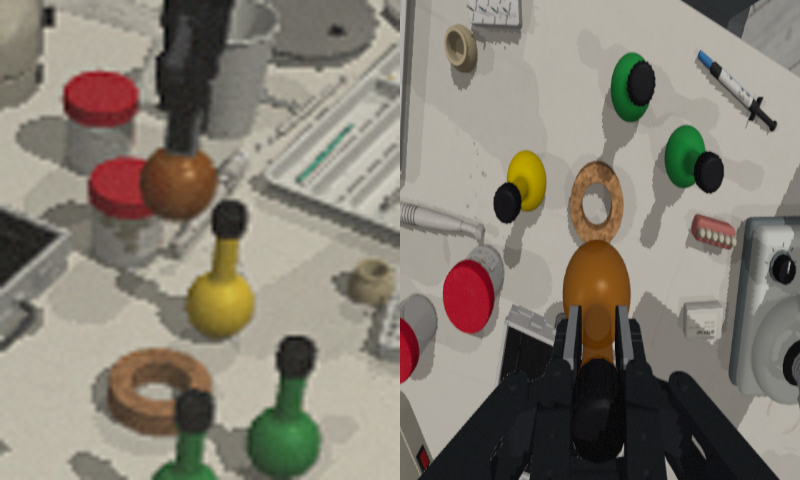

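The flask is lifted upright and held by the neck. The bulb shows at scene (334,136), and the empty cork ring and the neighbours are untouched. I'll measure the bulb relative to the tool.

```bash
python3 -c "
from h import *
np.set_printoptions(precision=1,suppress=True)
s=load('s4');w=load('w4')
for f,box in((s,(315,120,350,150)),(w,(215,200,340,300))):
    x0,y0,x1,y1=box
    m=cv2.inRange(cv2.cvtColor(f['color'],cv2.COLOR_BGR2HSV),(3,120,40),(20,255,255))[y0:y1,x0:x1]
    c=max(cv2.findContours(m,0,2)[0],key=cv2.contourArea)
    (u,v),r=cv2.minEnclosingCircle(c);print(cv2.boundingRect(c)[0]+x0,cv2.boundingRect(c)[1]+y0,cv2.boundingRect(c)[2:],u+x0,v+y0,r)
    print(plane(f,u+x0,v+y0,194), 'tcp proj',proj(f,[506.3,-248,194]))
    g=f['color'][y0:y1,x0:x1]
"
```

```text
325 127 (19, 17) 334.0 135.5 9.708344459533691
[ 513.3 -251.8  194. ] tcp proj [335.5 137.1]
228 200 (94, 100) 275.0 247.69696807861328 55.82124710083008
[ 504.  -249.2  194. ] tcp proj [275.7 251.9]
```

>>> send_rows(
  motion=[
    [0,0,0,-0.008,0.018,0,0],
    [0,0,0,-0.0135,0.03,0,0],
    [0,0,0,-0.0135,0.03,0,0],
    [0,0,0,-0.0135,0.03,0,0],
    [0,0,0,-0.0135,0.03,0,0],
  ],
)

```text
clock: 7.75
tcp_pos: [519.8, -96.1, 238.0]
orientation: [-0.002, -0.163, 0.987, 0.0]
contact_force: [1.6, 0.1, -0.8]
width: 0.248
gripper_force: 59.0
```

>>> send_rows(
  motion=[
    [0,0,0,-0.0135,0.03,0,0],
    [0,0,0,-0.0135,0.03,0,0],
    [0,0,0,-0.0135,0.03,0,0],
    [0,0,0,-0.0135,0.03,0,0],
    [0,0,0,-0.011,0.025,0,0],
  ],
)

```text
clock: 8.25
tcp_pos: [534.7, 62.2, 237.9]
orientation: [-0.002, -0.163, 0.987, -0.0]
contact_force: [0.3, 0.6, -0.7]
width: 0.248
gripper_force: 59.0
```

>>> send_rows(
  motion=[
    [0,0,0,0,0,0.015,0],
    [0,0,0,0,0,0.015,0],
    [0,0,0,0,0,0.008,0],
    [0,0,0,0,0,0,0],
    [0,0,0,0,0,0,0],
  ],
)

```text
clock: 8.75
tcp_pos: [535.6, 60.3, 202.0]
orientation: [-0.0, -0.163, 0.987, -0.0]
contact_force: [0.5, 0.5, -1.0]
width: 0.247
gripper_force: 59.0
```

```bash
python3 -c "
from h import *
s=grab('scene','s5');w=grab('wrist','w5')
togo([535.5,61.3,201],108.7)
print(proj(w,[538.5,62.3,116]),proj(w,[538.5,62.3,157]),proj(s,[538.5,62.3,116]),proj(s,[538.5,62.3,157]))
cv2.imwrite('pics/v5.png',np.hstack([cv2.resize(s['color'][180:240,225:285],(400,400),interpolation=cv2.INTER_CUBIC),cv2.resize(w['color'][100:380,140:420],(400,400))]))"
```

```text
clock 8.85 tcp [536.1  60.5 202.9] F [-0.3  0.3 -0.5] w 0.251 gf 59.048515409231186
turn [-0.     0.001  0.001] shift now [0.3 0.9 1.9] shift after [0.3 0.9 1.9]
[277.88946986 229.04798733] [277.9725847  256.70880796] [255.05533903 219.53623709] [254.39197794 207.34158064]
```

View pics/v5.png

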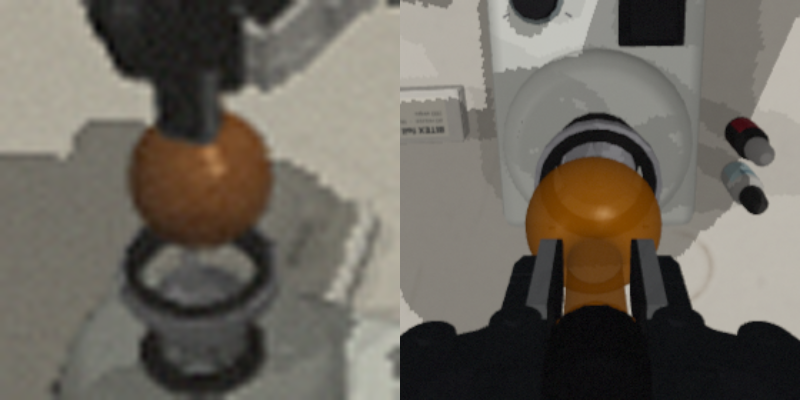

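Scene half: the bulb (201,178) sits over the ring (199,268). Wrist half: the bulb centre is ~2.5 mm to the image left (tool −y) of the ring centre. I'll correct +2.5 mm in tool y and lower the flask.

>>> send_rows(
  motion=[
    [0,0,0,0,0.0025,0,0],
    [0,0,0,0,0,0.01,0],
    [0,0,0,0,0,0.01,0],
    [0,0,0,0,0,0,0],
    [0,0,0,0,0,0,0],
  ],
)

```text
clock: 9.35
tcp_pos: [534.6, 62.9, 181.8]
orientation: [-0.001, -0.163, 0.987, -0.0]
contact_force: [-0.1, -0.1, -0.7]
width: 0.25
gripper_force: 59.0
```

>>> send_rows(
  motion=[
    [0,0,0,0,0,0.003,0],
    [0,0,0,0,0,0.003,0],
    [0,0,0,0,0,0.001,0],
    [0,0,0,0,0,0,0],
  ],
  squeeze=80,
)

```text
clock: 9.75
tcp_pos: [535.5, 62.9, 175.9]
orientation: [0.001, -0.163, 0.987, -0.0]
contact_force: [1.6, -1.0, 1.1]
width: 0.24
gripper_force: 77.8
```

>>> send_rows(
  motion=[
    [0,0,0,0,0,0.001,0],
    [0,0,0,0,0,0.001,0],
    [0,0,0,0,0,0,0],
    [0,0,0,0,0,0,0],
  ],
)

```text
clock: 10.15
tcp_pos: [535.4, 63.0, 173.9]
orientation: [0.001, -0.163, 0.987, -0.0]
contact_force: [1.9, -1.6, 5.4]
width: 0.246
gripper_force: 77.6
```

>>> send_rows(
  motion=[
    [0,0,0,0,0,0.002,0],
    [0,0,0,0,0,0.002,0],
    [0,0,0,0,0,0,0],
    [0,0,0,0,0,0,0],
  ],
)

```text
clock: 10.55
tcp_pos: [535.8, 63.0, 170.4]
orientation: [0.001, -0.163, 0.987, -0.0]
contact_force: [2.8, -1.4, 6.9]
width: 0.243
gripper_force: 77.5
```

>>> send_rows(
  motion=[
    [0,0,0,-0.0005,0,0.002,0],
    [0,0,0,0,0,0.002,0],
    [0,0,0,0,0,0,0],
    [0,0,0,0,0,0,0],
  ],
)

```text
clock: 10.95
tcp_pos: [536.0, 64.0, 166.6]
orientation: [0.001, -0.163, 0.987, 0.001]
contact_force: [-0.6, 1.5, 10.0]
width: 0.237
gripper_force: 112.2
```

>>> send_rows(
  motion=[
    [0,0,0,0,0,0.001,0],
    [0,0,0,0,0,0.001,0],
    [0,0,0,0,0,0,0],
    [0,0,0,0,0,0,0],
  ],
)

```text
clock: 11.35
tcp_pos: [536.1, 64.0, 165.0]
orientation: [0.002, -0.163, 0.987, 0.001]
contact_force: [-2.7, 1.9, 11.3]
width: 0.235
gripper_force: 112.1
```

>>> send_rows(
  motion=[
    [0,0,0,0,0,0.001,0],
    [0,0,0,0,0,0.001,0],
    [0,0,0,0,0,0,0],
    [0,0,0,0,0,0,0],
  ],
)

```text
clock: 11.75
tcp_pos: [536.2, 64.1, 164.0]
orientation: [0.002, -0.164, 0.987, 0.001]
contact_force: [-4.1, 2.7, 17.0]
width: 0.234
gripper_force: 111.1
```

```bash
python3 -c "
from h import *
s=grab('scene','s6');w=grab('wrist','w6')
togo([536,64,163],108.7)
for f,box in((s,(235,180,275,235)),(w,(215,180,340,310))):
    x0,y0,x1,y1=box
    m=cv2.inRange(cv2.cvtColor(f['color'],cv2.COLOR_BGR2HSV),(3,120,40),(20,255,255))[y0:y1,x0:x1]
    c=max(cv2.findContours(m,0,2)[0],key=cv2.contourArea);b=cv2.boundingRect(c);print(b[0]+x0,b[1]+y0,b[2:])
print(proj(s,[538.5,62.3,120.5]),proj(w,[538.5,62.3,120.5]))
cv2.imwrite('pics/v6.png',np.hstack([cv2.resize(s['color'][180:240,225:285],(400,400),interpolation=cv2.INTER_CUBIC),cv2.resize(w['color'][100:380,140:420],(400,400))]))"
```

```text
clock 11.85 tcp [536.2  64.  164. ] F [-3.4  2.1 17.6] w 0.234 gf 111.10324954614043
turn [0.    0.004 0.002] shift now [0.3 0.  1. ] shift after [0.2 0.  1. ]
244 208 (21, 20)
225 210 (95, 100)
[254.98409072 218.22646976] [271.8285353  255.67814103]
```

View pics/v6.png

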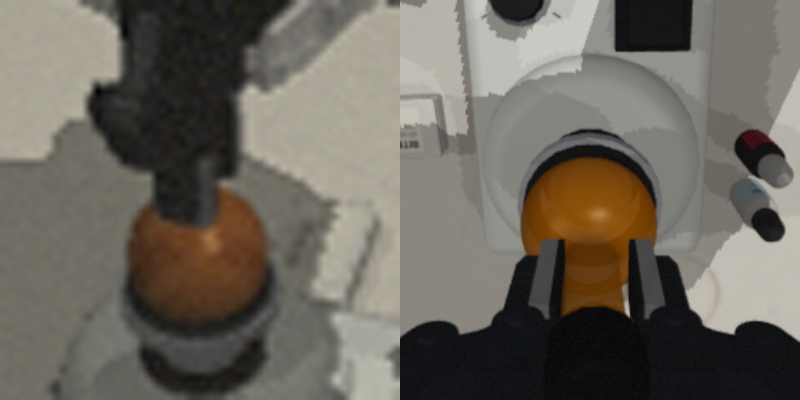

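The bulb is seated centrally in the ring and upright, and the ring is visibly lower. The force slope has stiffened at TCP 164 (10 mm below first contact), so I'll add a small margin.

>>> send_rows(
  motion=[
    [0,0,0,0,0,0.001,0],
    [0,0,0,0,0,0,0],
    [0,0,0,0,0,0,0],
    [0,0,0,0,0,0,0],
  ],
)

```text
clock: 12.25
tcp_pos: [536.6, 64.2, 164.0]
orientation: [0.003, -0.164, 0.987, 0.001]
contact_force: [-5.4, 2.7, 20.5]
width: 0.239
gripper_force: 110.2
```

>>> send_rows(
  motion=[
    [0,0,0,0,0,0.0005,0],
    [0,0,0,0,0,0,0],
    [0,0,0,0,0,0,0],
    [0,0,0,0,0,0,0],
    [0,0,0,0,0,0,0],
  ],
)

```text
clock: 12.75
tcp_pos: [536.7, 64.1, 163.9]
orientation: [0.003, -0.164, 0.987, 0.0]
contact_force: [-5.2, 2.0, 23.5]
width: 0.237
gripper_force: 109.9
```

TCP stays at 164 mm while the force climbs to 23.5 N, so the cradle is at its stop with margin. I'm handing it in.

```bash
python3 -c "
from workcell import robot
print(robot.job_done())"
```

```text
the job is handed in; nothing more can be done
None
```

I switched the mixer on, seated the round flask upright in the cradle and handed the job in while holding it pressed at the bottom stop with about 23 N; no verdict came back.

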